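# Restock the minibar tray and set the scanner over it

## Task

Restock the minibar tray that has the blue order card behind it: stand the empty green bottle from that tray upright in the yellow returns crate, and stand every red tin from the black mat upright on the floor of that tray, first swinging the stiff scanner arm out of the way by its orange knob if it hangs in the way. Only when the bottle and all the tins are in place, swing the scanner arm so that its head stays centred above the stocked tray. Leave everything else standing where it is.

Things in the scene. Friction and masses are not known exactly. Their poses are not given: they have to be found in the camera images.
- tray_left (a point): left (+y) of two identical fixed square aluminium trays on one black base: 180 mm square outside, 168 mm inside, wall tops 10 mm above the tray floor. The point is the centre of the tray floor, 10 mm above the work surface; x, y run along the tray's walls, the right tray lies 230 mm along -y. A tray holds four tins 2 x 2, 84 mm apart
- tray_right (a point): right (-y) tray, same as tray_left
- scanner_hinge (a point): point on the upright turning axis of the scanner arm, at the top of a 26 mm steel post that stands beyond the trays (205 mm in the trays' +x direction from the middle between them); same height as scanner_knob
- scanner_knob (a point): orange upright round knob, 24 mm diameter, at the arm's free end, 235 mm from the hinge axis. Point on its axis 258 mm above the work surface; grip from above between 224 and 280 mm. The white arm (26 mm wide, 208 to 224 mm high) runs from under it to the hinge. Below, on the same axis, hangs the scanner head, 68 mm diameter, down to 155 mm: it bars the tray under it from above
- scanner_arm (a joint): angle of the arm about its upright axis, rad, -1.0 to 1.0; at 0 it points from the post at the gap between the trays; growing turns it anticlockwise seen from above, towards the right tray; about +0.51 is over the right tray, -0.51 over the left. Friction 0.7 N m (about 3 N at the knob); it stays where it is left
- order_card: fixed clear acrylic card holder with a BLUE card in it, 70 mm wide, 87 mm tall, standing behind (+x side of) one of the trays, 127 mm from that tray's centre; origin at the middle of its underside; it marks the tray to be stocked
- empty_holder: same holder without a card (all clear), behind the other tray
- empty_bottle: empty green glass bottle, standing in the tray marked by the blue card: body 50 mm diameter up to 58 mm, then a shoulder to a 22 mm neck, 88 mm tall, 0.08 to 0.17 kg; origin at the centre of its underside, z up along it
- crate_in (a point): centre of the inner floor of the fixed yellow returns crate on the black mat: 120 x 120 mm outside, 110 mm inside, walls 5 mm, whose tops stand about 25 mm above its floor; the point is about 8 mm above the work surface; x and y run parallel to its walls
- tin1: sealed red snack tin with steel rims and a red lid, 56 mm diameter, 42 mm tall, 0.11 to 0.23 kg, standing at first on the 3 mm black rubber mat on the right; origin at the centre of its underside, z up along it. Two to four of the four tins are present in a run
- tin2: sealed red snack tin with steel rims and a red lid, 56 mm diameter, 42 mm tall, 0.11 to 0.23 kg, standing at first on the 3 mm black rubber mat on the right; origin at the centre of its underside, z up along it. Two to four of the four tins are present in a run
- tin3: sealed red snack tin with steel rims and a red lid, 56 mm diameter, 42 mm tall, 0.11 to 0.23 kg, standing at first on the 3 mm black rubber mat on the right; origin at the centre of its underside, z up along it. Two to four of the four tins are present in a run
- tin4: sealed red snack tin with steel rims and a red lid, 56 mm diameter, 42 mm tall, 0.11 to 0.23 kg, standing at first on the 3 mm black rubber mat on the right; origin at the centre of its underside, z up along it. Two to four of the four tins are present in a run
- syrup: bystander: full amber glass bottle, 50 mm diameter, 130 mm tall, among the tins on the mat; origin at the centre of its underside
- nut_jar: bystander: clear glass jar with brass lid, 56 mm diameter, 70 mm tall, standing in the other tray; origin at the centre of its underside
- tongs: bystander: chrome ice tongs lying flat, 165 mm long, at the back
- napkins: bystander: white napkin block 120 x 120 x 50 mm, far left

How it is judged:
On the way, in this order (a step that is already met when the one before it is completed fails the run):
1. the bottle stands in the crate and every tin present stands in the tray with the blue card (x of empty_bottle in the frame of crate_in between -0.05 and 0.05 m and y of empty_bottle in the frame of crate_in between -0.05 and 0.05 m and z of empty_bottle in the frame of crate_in below 0.015 m and angle between empty_bottle's own z axis and vertical below 0.25 rad and linear speed of empty_bottle below 0.03 m/s and ((horizontal distance between order_card and tray_left below 0.19 m and (x of tin1 in the frame of tray_left between -0.065 and 0.065 m and y of tin1 in the frame of tray_left between -0.065 and 0.065 m and z of tin1 in the frame of tray_left below 0.015 m and angle between tin1's own z axis and vertical below 0.2 rad and linear speed of tin1 below 0.03 m/s) and (x of tin2 in the frame of tray_left between -0.065 and 0.065 m and y of tin2 in the frame of tray_left between -0.065 and 0.065 m and z of tin2 in the frame of tray_left below 0.015 m and angle between tin2's own z axis and vertical below 0.2 rad and linear speed of tin2 below 0.03 m/s) and (x of tin3 in the frame of tray_left between -0.065 and 0.065 m and y of tin3 in the frame of tray_left between -0.065 and 0.065 m and z of tin3 in the frame of tray_left below 0.015 m and angle between tin3's own z axis and vertical below 0.2 rad and linear speed of tin3 below 0.03 m/s) and (x of tin4 in the frame of tray_left between -0.065 and 0.065 m and y of tin4 in the frame of tray_left between -0.065 and 0.065 m and z of tin4 in the frame of tray_left below 0.015 m and angle between tin4's own z axis and vertical below 0.2 rad and linear speed of tin4 below 0.03 m/s)) or (horizontal distance between order_card and tray_right below 0.19 m and (x of tin1 in the frame of tray_right between -0.065 and 0.065 m and y of tin1 in the frame of tray_right between -0.065 and 0.065 m and z of tin1 in the frame of tray_right below 0.015 m and angle between tin1's own z axis and vertical below 0.2 rad and linear speed of tin1 below 0.03 m/s) and (x of tin2 in the frame of tray_right between -0.065 and 0.065 m and y of tin2 in the frame of tray_right between -0.065 and 0.065 m and z of tin2 in the frame of tray_right below 0.015 m and angle between tin2's own z axis and vertical below 0.2 rad and linear speed of tin2 below 0.03 m/s) and (x of tin3 in the frame of tray_right between -0.065 and 0.065 m and y of tin3 in the frame of tray_right between -0.065 and 0.065 m and z of tin3 in the frame of tray_right below 0.015 m and angle between tin3's own z axis and vertical below 0.2 rad and linear speed of tin3 below 0.03 m/s) and (x of tin4 in the frame of tray_right between -0.065 and 0.065 m and y of tin4 in the frame of tray_right between -0.065 and 0.065 m and z of tin4 in the frame of tray_right below 0.015 m and angle between tin4's own z axis and vertical below 0.2 rad and linear speed of tin4 below 0.03 m/s)))), for 0.2 s.
2. then the scanner is swung over that tray (knob axis within 30 mm of the tray's centre) and stays (velocity of joint scanner_arm between -0.05 and 0.05 rad/s and ((horizontal distance between order_card and tray_left below 0.19 m and (x of tin1 in the frame of tray_left between -0.065 and 0.065 m and y of tin1 in the frame of tray_left between -0.065 and 0.065 m and z of tin1 in the frame of tray_left below 0.015 m and angle between tin1's own z axis and vertical below 0.2 rad and linear speed of tin1 below 0.03 m/s) and (x of tin2 in the frame of tray_left between -0.065 and 0.065 m and y of tin2 in the frame of tray_left between -0.065 and 0.065 m and z of tin2 in the frame of tray_left below 0.015 m and angle between tin2's own z axis and vertical below 0.2 rad and linear speed of tin2 below 0.03 m/s) and (x of tin3 in the frame of tray_left between -0.065 and 0.065 m and y of tin3 in the frame of tray_left between -0.065 and 0.065 m and z of tin3 in the frame of tray_left below 0.015 m and angle between tin3's own z axis and vertical below 0.2 rad and linear speed of tin3 below 0.03 m/s) and (x of tin4 in the frame of tray_left between -0.065 and 0.065 m and y of tin4 in the frame of tray_left between -0.065 and 0.065 m and z of tin4 in the frame of tray_left below 0.015 m and angle between tin4's own z axis and vertical below 0.2 rad and linear speed of tin4 below 0.03 m/s) and horizontal distance between scanner_knob and tray_left below 0.03 m) or (horizontal distance between order_card and tray_right below 0.19 m and (x of tin1 in the frame of tray_right between -0.065 and 0.065 m and y of tin1 in the frame of tray_right between -0.065 and 0.065 m and z of tin1 in the frame of tray_right below 0.015 m and angle between tin1's own z axis and vertical below 0.2 rad and linear speed of tin1 below 0.03 m/s) and (x of tin2 in the frame of tray_right between -0.065 and 0.065 m and y of tin2 in the frame of tray_right between -0.065 and 0.065 m and z of tin2 in the frame of tray_right below 0.015 m and angle between tin2's own z axis and vertical below 0.2 rad and linear speed of tin2 below 0.03 m/s) and (x of tin3 in the frame of tray_right between -0.065 and 0.065 m and y of tin3 in the frame of tray_right between -0.065 and 0.065 m and z of tin3 in the frame of tray_right below 0.015 m and angle between tin3's own z axis and vertical below 0.2 rad and linear speed of tin3 below 0.03 m/s) and (x of tin4 in the frame of tray_right between -0.065 and 0.065 m and y of tin4 in the frame of tray_right between -0.065 and 0.065 m and z of tin4 in the frame of tray_right below 0.015 m and angle between tin4's own z axis and vertical below 0.2 rad and linear speed of tin4 below 0.03 m/s) and horizontal distance between scanner_knob and tray_right below 0.03 m))), for 0.2 s.
At the end, for the whole second after the job is handed in: Every red tin present stands upright (within 0.2 rad) on the floor of the tray that has the blue card behind it; the green bottle stands upright (within 0.25 rad) on the floor of the yellow crate; the scanner knob's axis is within 30 mm of that tray's centre seen from above; all at rest (all of step 2 and x of empty_bottle in the frame of crate_in between -0.05 and 0.05 m and y of empty_bottle in the frame of crate_in between -0.05 and 0.05 m and z of empty_bottle in the frame of crate_in below 0.015 m and angle between empty_bottle's own z axis and vertical below 0.25 rad and linear speed of empty_bottle below 0.03 m/s); the robot touches nothing.
It fails at once if the amber bottle or the glass jar moved more than 40 mm or tipped over (distance of any of syrup, nut_jar from where it was at the start of the episode above 0.04 m or angle between any of syrup, nut_jar's own z axis and vertical above 0.5 rad).
It fails at once if the tongs or the napkin block moved more than 40 mm or tipped over (distance of any of tongs, napkins from where it was at the start of the episode above 0.04 m or angle between any of tongs, napkins's own z axis and vertical above 0.5 rad).
Of tin1, tin2, tin3, tin4 only 2 to 4 are there at a start; the rules pass over those that are not, and their reading is None.
At some moment in a run one of tin1, tin2, tin3, tin4 may be knocked a few centimetres aside while the robot is not near it.
It also fails if it takes over 210 s, if anything falls off the work surface, if the arm or the gripper's body presses on something with over 40 N, if the wrist force passes 120 N, or if a joint passes its speed limit or range.

## Robot

A 6-joint arm with a two-finger parallel gripper is mounted at the origin on the work surface. World frame = base frame: x ahead of the robot, y to its left, z up, the work surface at z = 0. Lengths are in m, angles in rad, forces in N, time in s.
With the tool pointing down it reaches from about 0.35 to 0.775 m from the base axis. Payload 7.3 kg.
Tool frame: the origin (TCP) lies at the very end of the fingers, on their centre line; the grasp point (between the pads) lies 19 mm behind it; z points along the fingers, y is the line along which they close (so a half turn about z gives the same grasp; the last joint's range is limited). The gripper opens to 92 mm and grips with 3 to 60 N. Pads are 19 mm wide; open, the fingers measure 130 mm over their backs; the gripper's body (75 mm by 190 mm) begins 47 mm behind the grasp point.
Start: joints at [-0.146, 0.342, 1.524, -0, 1.275, -0.146], TCP at [0.525, 0, 0.227] pointing down, gripper open.
Joint ranges: [-2.53, 2.53], [-0.77, 2.02], [0.04, 2.7], [-1, 4.14], [0.28, 2.66], [-3.11, 3.11]. Speed limits (rad/s): [2.57, 2.57, 3.14, 3.14, 3.14, 3.14].

## Interface

Orientations are given as [roll, pitch, yaw] about the fixed x, y, z axes, in that order (R = Rz(yaw) Ry(pitch) Rx(roll)).
In Python, from cell import telemetry, eyes, job gives the robot as it stands.
- The arm moves only by the tool apply_moves, never from a script. Its arguments are lists of equal length, an entry for each row: "delta_pos": the shift along the world's x, y, z each as a share of 0.4 m, from -1 to 1, a list of three; "dr": the turn, a rotation vector about the world's x, y, z each as a share of 0.5 rad, from -1 to 1, a list of three; "jaw": the opening, from 0 (shut) to 1 (fully open). A call has 1 to 8 rows; each row is the pose to reach, as a shift and turn from the pose commanded when the call began; what a row does not reach only later rows make up. A row lasts 1/12 s, in which the tool goes at most 41.7 mm and 7.16 degrees, less where a joint would pass 70% of its speed; a pose out of reach is approached as far as the arm can. A call with a number of a shift or a turn outside -1 to 1 is refused whole. A call with a gripper value outside its range is refused whole. The fingers move at their own pace and stop on an object; "force" is the grip in N (left out, the last holds). Time passes only in rows, so rows that repeat a pose let the fingers close. It gives the time, the measured TCP pose, the force, the opening and the grip force at its end, in the units of the state.
- telemetry.observe(): the state, without advancing time (a new reading comes with each control period).
- eyes.read_camera(name): name is "scene" or "side" or "wrist"; returns the picture (420x560x3 uint8, red, green, blue); there is no depth.
- eyes.camera_model(name): a dict with "vertical_fov" (degrees; the focal length in pixels is half the picture's height over the tangent of half this angle, whatever the lens; pixels are square), "cx", "cy" (the principal point, pixels), "k1" (the pictures are not rectified: a ray, as slopes to the right and down, at radius r is drawn at 1 + k1 r^2 times it, then the intrinsics apply), "rvec" (rotation vector, rad) and "tvec" (3), from world to camera coordinates, as OpenCV has them; the wrist camera has in their place "hand_eye" (4x4, takes a point from camera to tool coordinates, whose origin is the TCP and whose axes are the flange's). Camera axes: x right, y down, z forward; pixel columns grow to the right and rows downward; lengths in m; the calibration is good to about 2 mm. A picture is of the moment at which its call begins: read the wrist's pose just before it. camera_model takes no time and is no camera call.
- job.hand_in(): hands the job in; it is judged then, once.
The state is a dict: "time": time; "qpos": joint angles; "qvel": joint speeds; "joint_efforts": joint torques, N m; "tool_pos": TCP position; "tool_rot": TCP orientation; "contact_force": force on the tool from outside, world axes, zero at the start; "torque": the same for the moment, N m; "opening": finger opening in m; "grip_force": force on a finger pad.
Only numpy, scipy, OpenCV 4.12 (cv2) and the standard library are available. Lean on these libraries where they do the work, as an engineer would, in place of code of your own. Each camera call takes 0.05 s, during which the arm holds its last target. There are 200 camera calls.

## Working session

There is one attempt and no reset: what is moved stays moved. The work goes in short steps, Python scripts to look and compute and a tool call to move; the robot and the scene stay as the last step left them, time stands still between calls to the robot, and variables do not carry over. Pictures are saved under pics/ and viewed, at most 14 in all, crops included, and the job is handed in when it is done.

Besides the shell and the picture viewer there is one more tool, called after "Call:" in YAML: its name, and indented under it one key for each argument. apply_moves: Moves the arm, as the interface text tells. Its arguments: {"type":"object","properties":{"delta_pos":{"type":"array"},"dr":{"type":"array"},"jaw":{"type":"array"},"force":{"type":"number"}},"required":["delta_pos","dr","jaw"]}

```bash
mkdir -p pics; cat > h.py <<'E'
import numpy as np, cv2
from cell import telemetry, eyes, job
from scipy.spatial.transform import Rotation as Ro
def cam(n):
    m=eyes.camera_model(n); f=210/np.tan(np.radians(m["vertical_fov"])/2)
    if n=="wrist":
        s=telemetry.observe(); T=np.eye(4); r=np.array(s["tool_rot"])
        T[:3,:3]=Ro.from_euler("xyz",r).as_matrix(); T[:3,3]=s["tool_pos"]
        W=T@np.array(m["hand_eye"]); R=W[:3,:3]; C=W[:3,3]
    else:
        R=cv2.Rodrigues(np.array(m["rvec"],float))[0].T; C=-R@np.array(m["tvec"],float).ravel()
    return f,m["cx"],m["cy"],m["k1"],R,C
def snap(n,name):
    c=cam(n); im=eyes.read_camera(n); cv2.imwrite(f"pics/{name}.png",im[:,:,::-1])
    np.savez(f"pics/{name}.npz",im=im,f=c[0],cx=c[1],cy=c[2],k1=c[3],R=c[4],C=c[5]); return im
def load(name):
    d=np.load(f"pics/{name}.npz"); return [float(d[k]) for k in("f","cx","cy","k1")]+[d["R"],d["C"]]
def pt(c,u,v,z):
    f,cx,cy,k1,R,C=c; a=np.array([(u-cx)/f,(v-cy)/f]); p=a.copy()
    for _ in range(30): p=a/(1+k1*(p@p))
    d=R@np.array([*p,1]); return C+d*(z-C[2])/d[2]
def px(c,P):
    f,cx,cy,k1,R,C=c; q=R.T@(np.array(P)-C); p=q[:2]/q[2]; p=p*(1+k1*(p@p)); return p*f+[cx,cy]
E
python3 - <<'E'
from h import *
for n in("scene","side","wrist"):
    snap(n,n+"0"); c=cam(n); print(n,c[0],c[3],c[5],c[4][:,2])
s=telemetry.observe(); print(s["tool_pos"],s["tool_rot"],s["opening"],s["time"])
a=cv2.imread("pics/scene0.png");cv2.imwrite("pics/sc.png",cv2.resize(a,(800,600),interpolation=cv2.INTER_CUBIC))
E
```

```text
scene 476.59026198398857 -0.10090916862621294 [ 1.20840829 -0.35781155  1.38076838] [-0.41832292  0.31611153 -0.85151597]
side 542.7797498570403 0.04324933476596235 [0.48427723 1.31496077 1.21207066] [ 0.0748753  -0.74992954 -0.6572666 ]
wrist 335.849427962986 -0.07455412789840968 [0.52400563 0.06805284 0.38421834] [-0.00234243 -0.25510331 -0.96691096]
[5.24713428e-01 5.97524710e-05 2.26226545e-01] [-3.14047881e+00 -1.43463463e-04  1.57079664e+00] 0.09190909790917595 0.15
```

View pics/sc.png

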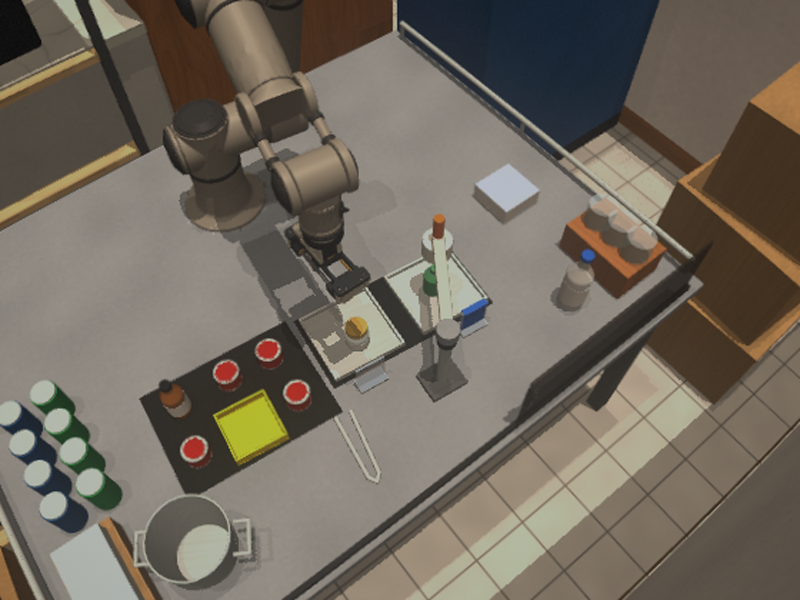

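View pics/side0.png

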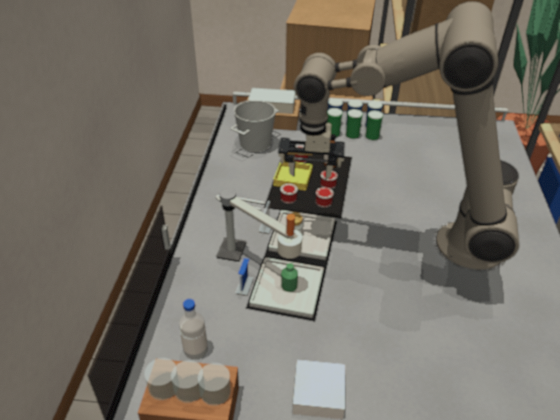

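The blue card is behind the left tray, where the green bottle stands with the scanner above it. Four tins, the amber bottle and the crate are on the mat. I'll enlarge this area to measure it.

```bash
python3 - <<'E'
from h import *
a=cv2.imread("pics/scene0.png")
def crop(x,y,w,h,k,n):
    b=cv2.resize(a[y:y+h,x:x+w],None,fx=k,fy=k,interpolation=cv2.INTER_CUBIC)
    for i in range(0,w,20): cv2.putText(b,str(x+i),(i*k,10),0,.35,(0,255,255),1); cv2.line(b,(i*k,0),(i*k,4),(0,255,255))
    for j in range(0,h,20): cv2.putText(b,str(y+j),(0,j*k+4),0,.35,(0,255,255),1)
    cv2.imwrite(f"pics/{n}.png",b)
crop(95,220,150,130,5,"c1"); crop(200,140,155,145,4,"c2")
E
```

```text
(no output)
```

View pics/c1.png

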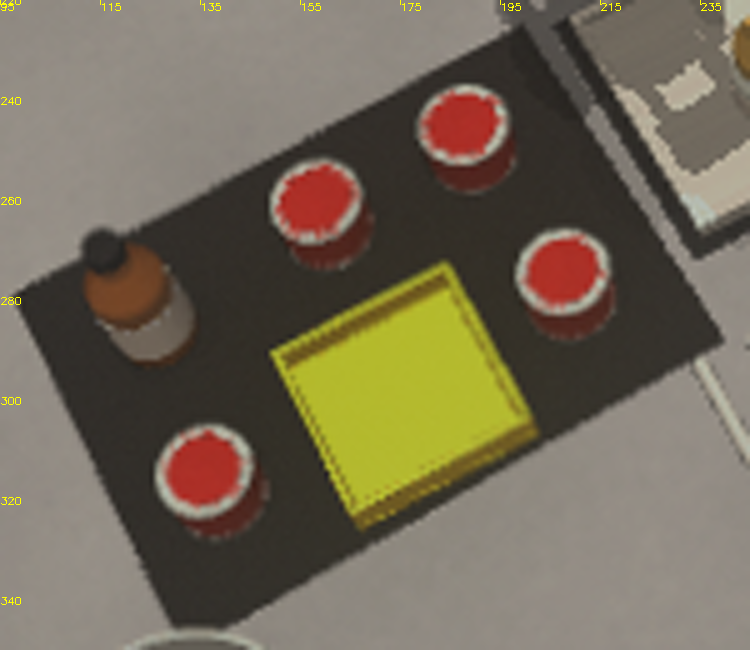

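View pics/c2.png

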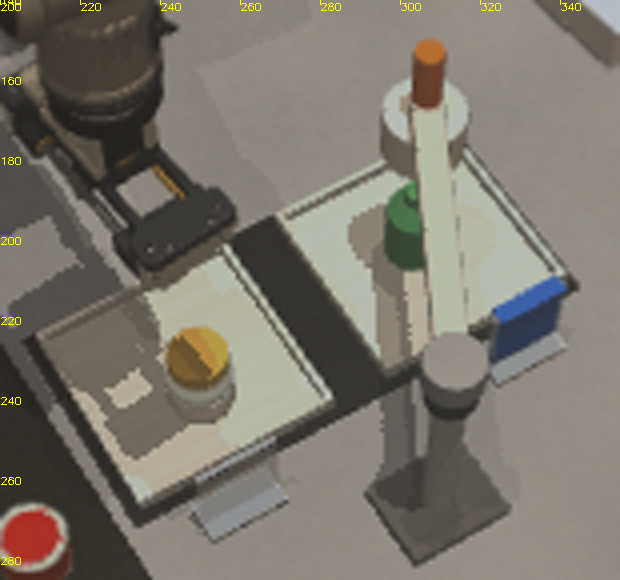

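```bash
python3 - <<'E'
from h import *
c=load("scene0")
np.set_printoptions(precision=4,suppress=True)
for n,u,v,z in [("A",187.8,244.8,.045),("B",158.2,260.2,.045),("C",207.6,274.4,.045),("D",136,314,.045),
 ("cr1",149.4,290,.033),("cr2",184.4,272.6,.033),("cr3",202.6,305,.033),("cr4",167,323.6,.033),("syr",116,270,.133),("jar",249.5,229.2,.08),
 ("knob",307.5,152,.28),("hinge",313.7,229.5,.258),("L1",269.5,194.2,.02),("Lbr",343.7,209.5,.02),("Lbot",296.2,233,.02),
 ("Rl",207,224.5,.02),("Rb",234.5,267,.02),("Rr",283,240.5,.02),("Rt",256.2,201.7,.02),("botcap",303,187.5,.098),("card",332,214,.05)]:
    print(n,pt(c,u,v,z)[:2])
# side-camera red blobs & green & orange
im=cv2.cvtColor(np.load("pics/side0.npz")["im"],cv2.COLOR_RGB2HSV)
cs=load("side0")
for name,lo,hi in(("green",(50,90,30),(90,255,255)),("orange",(5,180,120),(14,255,255)),("red",(0,180,90),(4,255,255))):
    n,l,st,ce=cv2.connectedComponentsWithStats(cv2.inRange(im,lo,hi))
    for i in range(1,n):
        if st[i,4]>25 : print(name,st[i],ce[i])
E
python3 - <<'E'
import cv2
a=cv2.imread("pics/side0.png")[130:330,210:370]
cv2.imwrite("pics/c3.png",cv2.resize(a,None,fx=3,fy=3,interpolation=cv2.INTER_CUBIC))
E
```

```text
A [ 0.4768 -0.1552]
B [ 0.466  -0.2584]
C [ 0.601  -0.1618]
D [ 0.5784 -0.4016]
cr1 [ 0.5303 -0.3307]
cr2 [ 0.5464 -0.214 ]
cr3 [ 0.6697 -0.2272]
cr4 [ 0.6544 -0.3428]
syr [ 0.4667 -0.38  ]
jar [0.5681 0.0232]
knob [0.5595 0.2534]
hinge [0.763  0.1079]
L1 [0.4687 0.1764]
Lbr [0.6714 0.3364]
Lbot [0.6436 0.153 ]
Rl [ 0.4377 -0.0602]
Rb [ 0.6201 -0.0768]
Rr [0.6391 0.1018]
Rt [0.4654 0.122 ]
botcap [0.5573 0.2482]
card [0.6726 0.2791]
green [ 528    0   32   60 1417] [543.5109  25.3966]
green [515  34  11  47 280] [519.5143  58.875 ]
green [542  40  18  52 241] [549.8257  71.473 ]
green [328 116  13  20 167] [334.5569 124.1796]
green [347 116  14  22 243] [352.8313 127.0082]
green [366 117  15  23 249] [372.6827 128.1847]
green [282 265  15  26 293] [289.0887 278.1945]
red [285 187   8   4  28] [288.5 188.5]
red [320 190  10   5  40] [324.3 192.1]
```

View pics/c3.png

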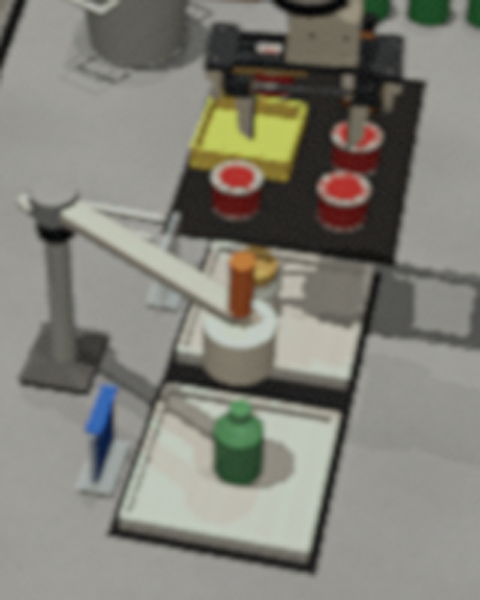

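```bash
python3 - <<'E'
from h import *
from scipy.optimize import least_squares
np.set_printoptions(precision=4,suppress=True)
a=load("scene0"); b=load("side0")
def tri(p,q):
    r=least_squares(lambda X:np.r_[px(a,X)-p,px(b,X)-q],[.55,.1,.1]); return r.x, r.fun
S=lambda u,v:(u/3+210,v/3+130)
print("knob",tri((307.5,152),S(242,257)))
print("hinge",tri((313.7,229.5),S(55,190)))
print("bottle",tri((303,187.5),S(239,408)))
print("C",tri((207.6,274.4),S(238,177)),"A",tri((187.8,244.8),S(344,187)))
for n,u,v in(("Lfr",330,408),("Lfl",308,556),("Lbl",118,522),("Lbr",168,385),("R1",192,355)): print(n,pt(b,*S(u,v),.02)[:2])
# fit tray frame from right-tray and left-tray corners (scene)
w=.089
pts=[((269.5,194.2),(-w,.115-w)),((343.7,209.5),(w,.115+w)),((296.2,233),(w,.115-w)),((207,224.5),(-w,-.115-w)),((234.5,267),(w,-.115-w)),((283,240.5),(w,-.115+w)),((256.2,201.7),(-w,-.115+w))]
def loc(p,x,y): c,s=np.cos(p[2]),np.sin(p[2]); return np.array([p[0]+c*x-s*y,p[1]+s*x+c*y])
def f(p):
    r=[pt(a,*q,.02)[:2]-loc(p,*l) for q,l in pts]
    r+=[(pt(b,*S(308,556),.02)[:2]-loc(p,-w,.115+w)),(pt(b,*S(118,522),.02)[:2]-loc(p,w,.115+w))]
    r+=[px(a,[*loc(p,.205,0),.258])*0]
    return np.concatenate(r)
r=least_squares(f,[.55,.136,-.1],loss="soft_l1",f_scale=.004); print(r.x, r.fun.reshape(-1,2))
for l in((.205,0),(0,.115),(0,-.115)): print(l,loc(r.x,*l))
E
```

```text
knob (array([0.5602, 0.2517, 0.2827]), array([-0.2383, -0.1703, -0.2374,  0.1044]))
hinge (array([0.7518, 0.1184, 0.2321]), array([-0.308 , -0.19  , -0.3545,  0.1225]))
bottle (array([0.5567, 0.2505, 0.0937]), array([ 0.3893,  0.2634,  0.3769, -0.1522]))
C (array([ 0.5983, -0.1618,  0.0426]), array([-0.3956, -0.2888, -0.5038,  0.2306])) A (array([ 0.4753, -0.1556,  0.0449]), array([-0.3363, -0.2658, -0.4115,  0.2135]))
Lfr [0.4715 0.1702]
Lfl [0.482  0.3597]
Lbl [0.6613 0.3408]
Lbr [0.6375 0.1577]
R1 [0.6183 0.1115]
[ 0.553   0.1394 -0.107 ] [[ 0.0014  0.0016]
 [ 0.0081  0.0037]
 [-0.0006 -0.0027]
 [-0.005  -0.0062]
 [ 0.0004 -0.0039]
 [ 0.0003 -0.0022]
 [ 0.0037 -0.001 ]
 [-0.0043  0.008 ]
 [-0.0019  0.008 ]
 [ 0.      0.    ]]
(0.205, 0) [0.7568 0.1175]
(0, 0.115) [0.5653 0.2537]
(0, -0.115) [0.5407 0.0251]
```

Call:
apply_moves:
  delta_pos:
    - [0,0,0.12]
    - [0,0,0.24]
    - [0.02,0.1,0.25]
    - [0.04,0.2,0.25]
    - [0.06,0.3,0.25]
    - [0.07,0.4,0.25]
    - [0.08,0.5,0.25]
    - [0.088,0.6,0.25]
  dr:
    - [0,0,0]
    - [0,0,0]
    - [0,0,0]
    - [0,0,0]
    - [0,0,0]
    - [0,0,0]
    - [0,0,0]
    - [0,0,0]
  jaw: [1,1,1,1,1,1,1,1]
  force: 25

```text
time: 0.82
tool_pos: [0.56, 0.242, 0.3264]
tool_rot: [-3.141, 0.0, 1.571]
contact_force: [0.5, -0.3, 0.8]
opening: 0.0918
grip_force: 0.0
```

```bash
python3 -c "
from h import *
snap('wrist','w1'); print(telemetry.observe()['tool_pos'])
print(px(cam('wrist'),[.560,.252,.28]))"
```

```text
[0.55924557 0.2490528  0.32553044]
[281.80415107 228.12050819]
```

View pics/w1.png

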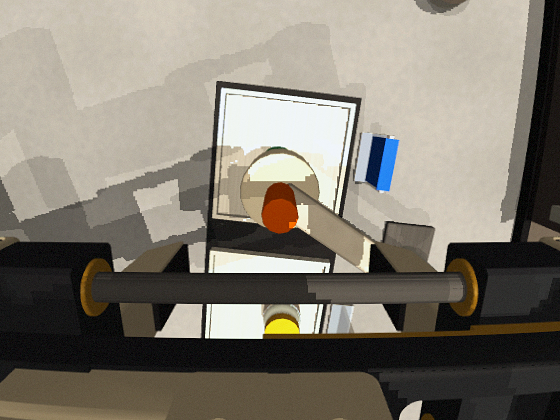

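The knob top is at about (279, 215) and the card is at the right of the left tray.

```bash
python3 -c "
from h import *
c=load('w1')
print(pt(c,279,215,.28)); 
for q in((218,82),(361,97),(344,237),(211,218)): print(pt(c,*q,.01))
print(telemetry.observe()['tool_pos'])"
```

```text
[0.55908064 0.25311839 0.28      ]
[0.47703705 0.36341152 0.01      ]
[0.67028412 0.34403785 0.01      ]
[0.65612422 0.14371002 0.01      ]
[0.45860859 0.17339079 0.01      ]
[0.55924557 0.2490528  0.32553044]
```

Call:
apply_moves:
  delta_pos:
    - [0,0.03,0]
    - [0,0.03,0]
    - [0,0.03,-0.08]
    - [0,0.03,-0.16]
    - [0,0.03,-0.23]
    - [0,0.03,-0.23]
    - [0,0.03,-0.23]
  dr:
    - [0,0,0]
    - [0,0,0]
    - [0,0,0]
    - [0,0,0]
    - [0,0,0]
    - [0,0,0]
    - [0,0,0]
  jaw: [1,1,1,1,1,1,1]

```text
time: 1.45
tool_pos: [0.5599, 0.2505, 0.2343]
tool_rot: [-3.139, 0.001, 1.569]
contact_force: [0.4, -0.1, 0.6]
opening: 0.092
grip_force: 0.0
```

Call:
apply_moves:
  delta_pos:
    - [0,0,0]
    - [0,0,0]
    - [0,0,0]
    - [0,0,0]
    - [0,0,0]
    - [0,0,0]
    - [0,0,0]
    - [0,0,0]
  dr:
    - [0,0,0]
    - [0,0,0]
    - [0,0,0]
    - [0,0,0]
    - [0,0,0]
    - [0,0,0]
    - [0,0,0]
    - [0,0,0]
  jaw: [0.2,0.2,0.2,0.2,0.2,0.2,0.2,0.2]

```text
time: 2.12
tool_pos: [0.5602, 0.2521, 0.2348]
tool_rot: [3.142, 0.0, 1.571]
contact_force: [-0.2, 0.2, 0.3]
opening: 0.0429
grip_force: 0.0
```

Call:
apply_moves:
  delta_pos:
    - [0,0,0]
    - [0,0,0]
    - [0,0,0]
    - [0,0,0]
    - [0,0,0]
    - [0,0,0]
  dr:
    - [0,0,0]
    - [0,0,0]
    - [0,0,0]
    - [0,0,0]
    - [0,0,0]
    - [0,0,0]
  jaw: [0.1,0.1,0.1,0.1,0.1,0.1]

```text
time: 2.62
tool_pos: [0.5605, 0.2519, 0.2347]
tool_rot: [3.141, 0.0, 1.571]
contact_force: [3.1, -0.7, -0.9]
opening: 0.0234
grip_force: 25.0
```

Call:
apply_moves:
  delta_pos:
    - [-0.024,-0.037,0]
    - [-0.045,-0.076,0]
    - [-0.063,-0.117,0]
    - [-0.078,-0.159,0]
    - [-0.089,-0.202,0]
    - [-0.098,-0.245,0]
    - [-0.103,-0.289,0]
    - [-0.105,-0.334,0]
  dr:
    - [0,0,0]
    - [0,0,0]
    - [0,0,0]
    - [0,0,0]
    - [0,0,0]
    - [0,0,0]
    - [0,0,0]
    - [0,0,0]
  jaw: [0.1,0.1,0.1,0.1,0.1,0.1,0.1,0.1]

```text
time: 3.28
tool_pos: [0.5186, 0.1193, 0.2351]
tool_rot: [3.139, -0.003, 1.572]
contact_force: [6.2, 6.9, -2.1]
opening: 0.0235
grip_force: 25.0
```

Call:
apply_moves:
  delta_pos:
    - [0.002,-0.045,0]
    - [0.006,-0.089,0]
    - [0.014,-0.132,0]
    - [0.026,-0.175,0]
    - [0.04,-0.218,0]
    - [0.058,-0.258,0]
    - [0.067,-0.277,0]
    - [0.067,-0.277,0]
  dr:
    - [0,0,0]
    - [0,0,0]
    - [0,0,0]
    - [0,0,0]
    - [0,0,0]
    - [0,0,0]
    - [0,0,0]
    - [0,0,0]
  jaw: [0.1,0.1,0.1,0.1,0.1,0.1,0.1,0.1]

```text
time: 3.95
tool_pos: [0.5442, 0.0058, 0.235]
tool_rot: [-3.139, 0.001, 1.57]
contact_force: [-6.0, -5.4, 4.0]
opening: 0.0239
grip_force: 25.0
```

Call:
apply_moves:
  delta_pos:
    - [0,0,0]
    - [0,0,0]
    - [0,0,0]
    - [0,0,0.1]
    - [0,0,0.2]
    - [0,0,0.25]
    - [0.01,0.1,0.25]
    - [0.02,0.2,0.25]
  dr:
    - [0,0,0]
    - [0,0,0]
    - [0,0,0]
    - [0,0,0]
    - [0,0,0]
    - [0,0,0]
    - [0,0,0]
    - [0,0,0]
  jaw: [0.9,0.9,0.9,0.9,0.9,0.9,0.9,0.9]

```text
time: 4.62
tool_pos: [0.5538, 0.0874, 0.3367]
tool_rot: [3.137, -0.0, 1.567]
contact_force: [0.5, 0.1, -0.0]
opening: 0.0723
grip_force: 0.0
```

Call:
apply_moves:
  delta_pos:
    - [0,0.1,0]
    - [0.005,0.2,0]
    - [0.01,0.3,0]
    - [0.01,0.4,0]
    - [0.01,0.406,0]
    - [0.01,0.406,0]
  dr:
    - [0,0,0]
    - [0,0,0]
    - [0,0,0]
    - [0,0,0]
    - [0,0,0]
    - [0,0,0]
  jaw: [1,1,1,1,1,1]

```text
time: 5.12
tool_pos: [0.5563, 0.2527, 0.334]
tool_rot: [-3.141, -0.0, 1.575]
contact_force: [0.6, -0.8, -0.0]
opening: 0.0917
grip_force: 0.0
```

```bash
python3 -c "
from h import *
snap('wrist','w2'); snap('scene','s2');print(telemetry.observe()['tool_pos'])
a=cv2.imread('pics/w2.png');b=cv2.imread('pics/s2.png')[130:320,90:380]
b=cv2.resize(b,None,fx=2,fy=2)
o=np.zeros((420,400,3),np.uint8);cv2.imwrite('pics/w2v.png',cv2.vconcat([cv2.resize(a[:240,100:460],(540,360)),cv2.resize(b,(540,240))[:240]]))"
```

```text
[0.55689486 0.2497122  0.33451245]
```

View pics/w2v.png

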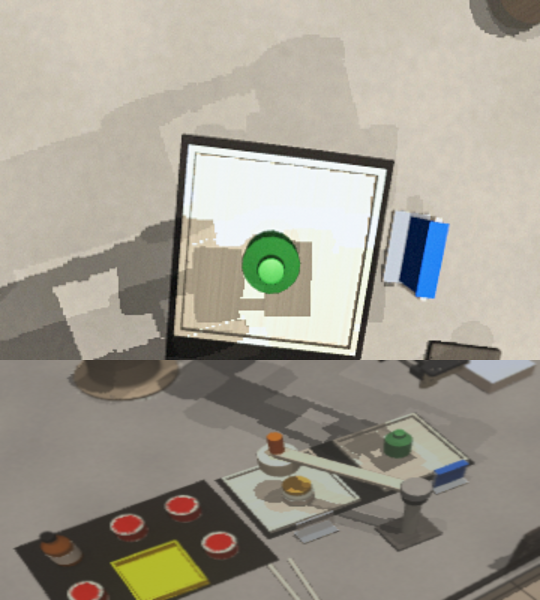

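The scanner is now over the right tray. In the wrist view the bottle top is at (280.7, 180) and all four tray corners are visible.

```bash
python3 -c "
from h import *
c=load('w2')
print(pt(c,280.7,180,.098)); P=[pt(c,100+u/1.5,v/1.5,.02)[:2] for u,v in((187,146),(388,167),(358,355),(175,340))]
print(np.array(P),np.mean(P,0)); print(P[1]-P[0],P[2]-P[3],P[0]-P[3],P[1]-P[2])"
```

```text
[0.55711677 0.25416061 0.098     ]
[[0.48136506 0.35366333]
 [0.66317016 0.33629857]
 [0.64419586 0.1563083 ]
 [0.46331199 0.17109132]] [0.56301077 0.25434038]
[ 0.1818051  -0.01736476] [ 0.18088387 -0.01478301] [0.01805306 0.18257201] [0.0189743  0.17999027]
```

Call:
apply_moves:
  delta_pos:
    - [0,0.005,-0.1]
    - [0,0.005,-0.2]
    - [0,0.005,-0.3]
    - [0,0.005,-0.4]
    - [0,0.005,-0.5]
    - [0,0.005,-0.6]
    - [0,0.005,-0.68]
    - [0,0.005,-0.72]
  dr:
    - [0,0,0]
    - [0,0,0]
    - [0,0,0]
    - [0,0,0]
    - [0,0,0]
    - [0,0,0]
    - [0,0,0]
    - [0,0,0]
  jaw: [1,1,1,1,1,1,1,1]

```text
time: 5.88
tool_pos: [0.555, 0.2491, 0.0426]
tool_rot: [-3.136, 0.002, 1.568]
contact_force: [-0.6, 0.3, 0.8]
opening: 0.0917
grip_force: 0.0
```

Call:
apply_moves:
  delta_pos:
    - [0,0,0]
    - [0,0,0]
    - [0,0,0]
    - [0,0,0]
    - [0,0,0]
    - [0,0,0]
    - [0,0,0]
    - [0,0,0]
  dr:
    - [0,0,0]
    - [0,0,0]
    - [0,0,0]
    - [0,0,0]
    - [0,0,0]
    - [0,0,0]
    - [0,0,0]
    - [0,0,0]
  jaw: [0.4,0.4,0.4,0.4,0.4,0.4,0.4,0.4]
  force: 15

```text
time: 6.55
tool_pos: [0.5575, 0.2522, 0.0476]
tool_rot: [3.14, -0.0, 1.571]
contact_force: [0.1, -0.6, 4.1]
opening: 0.049
grip_force: 15.0
```

Call:
apply_moves:
  delta_pos:
    - [0,0,0.08]
    - [0,0,0.18]
    - [0,0,0.28]
    - [0,0,0.38]
    - [0,0,0.48]
    - [0,0,0.58]
    - [0,0,0.68]
    - [0,0,0.76]
  dr:
    - [0,0,0]
    - [0,0,0]
    - [0,0,0]
    - [0,0,0]
    - [0,0,0]
    - [0,0,0]
    - [0,0,0]
    - [0,0,0]
  jaw: [0.4,0.4,0.4,0.4,0.4,0.4,0.4,0.4]

```text
time: 7.22
tool_pos: [0.5567, 0.2521, 0.3542]
tool_rot: [3.139, -0.001, 1.571]
contact_force: [0.4, -0.1, -1.4]
opening: 0.0487
grip_force: 15.0
```

Call:
apply_moves:
  delta_pos:
    - [-0.05,-0.08,0]
    - [-0.1,-0.16,0]
    - [-0.14,-0.25,0]
    - [-0.17,-0.34,0]
    - [-0.18,-0.43,0]
    - [-0.18,-0.52,0]
    - [-0.18,-0.61,0]
    - [-0.18,-0.7,0]
  dr:
    - [0,0,0]
    - [0,0,0]
    - [0,0,0]
    - [0,0,0]
    - [0,0,0]
    - [0,0,0]
    - [0,0,0]
    - [0,0,0]
  jaw: [0.4,0.4,0.4,0.4,0.4,0.4,0.4,0.4]

```text
time: 7.88
tool_pos: [0.4843, -0.0294, 0.3508]
tool_rot: [3.142, -0.0, 1.571]
contact_force: [0.8, -0.1, -1.2]
opening: 0.0491
grip_force: 15.0
```

Call:
apply_moves:
  delta_pos:
    - [0.04,-0.09,0]
    - [0.08,-0.18,0]
    - [0.12,-0.27,0]
    - [0.16,-0.36,-0.03]
    - [0.2,-0.45,-0.06]
    - [0.24,-0.53,-0.1]
    - [0.288,-0.62,-0.15]
    - [0.288,-0.628,-0.24]
  dr:
    - [0,0,0]
    - [0,0,0]
    - [0,0,0]
    - [0,0,0]
    - [0,0,0]
    - [0,0,0]
    - [0,0,0]
    - [0,0,0]
  jaw: [0.4,0.4,0.4,0.4,0.4,0.4,0.4,0.4]

```text
time: 8.55
tool_pos: [0.6031, -0.2855, 0.2561]
tool_rot: [3.134, 0.006, 1.567]
contact_force: [0.1, 0.3, -1.3]
opening: 0.0491
grip_force: 15.0
```

Call:
apply_moves:
  delta_pos:
    - [0,0,-0.1]
    - [0,0,-0.2]
    - [0,0,-0.3]
    - [0,0,-0.38]
    - [0,0,-0.44]
    - [0,0,-0.48]
    - [0,0,-0.51]
    - [0,0,-0.52]
  dr:
    - [0,0,0]
    - [0,0,0]
    - [0,0,0]
    - [0,0,0]
    - [0,0,0]
    - [0,0,0]
    - [0,0,0]
    - [0,0,0]
  jaw: [0.4,0.4,0.4,0.4,0.4,0.4,0.4,0.4]

```text
time: 9.22
tool_pos: [0.5989, -0.2784, 0.0453]
tool_rot: [-3.138, -0.002, 1.571]
contact_force: [-6.1, 3.6, 14.9]
opening: 0.0492
grip_force: 15.0
```

Call:
apply_moves:
  delta_pos:
    - [0,0,0.003]
    - [0,0,0.003]
    - [0,0,0.003]
    - [0,0,0.003]
    - [0,0,0.003]
    - [0,0,0.1]
    - [0,0,0.2]
    - [0,0,0.3]
  dr:
    - [0,0,0]
    - [0,0,0]
    - [0,0,0]
    - [0,0,0]
    - [0,0,0]
    - [0,0,0]
    - [0,0,0]
    - [0,0,0]
  jaw: [0.75,0.75,0.75,0.75,0.75,0.75,0.75,0.75]

```text
time: 9.88
tool_pos: [0.5998, -0.2789, 0.1678]
tool_rot: [-3.14, -0.001, 1.571]
contact_force: [0.5, -0.9, 0.0]
opening: 0.069
grip_force: 0.0
```

Call:
apply_moves:
  delta_pos:
    - [0,0,0.1]
    - [0,0.1,0.2]
    - [-0.03,0.2,0.25]
    - [-0.08,0.25,0.25]
    - [-0.13,0.3,0.25]
    - [-0.15,0.3,0.25]
    - [-0.15,0.3,0.25]
  dr:
    - [0,0,0]
    - [0,0,0]
    - [0,0,0]
    - [0,0,0]
    - [0,0,0]
    - [0,0,0]
    - [0,0,0]
  jaw: [0.9,0.9,0.9,0.9,0.9,0.9,0.9]

```text
time: 10.47
tool_pos: [0.5391, -0.1583, 0.2681]
tool_rot: [3.14, 0.001, 1.572]
contact_force: [0.9, -0.4, -0.2]
opening: 0.0824
grip_force: 0.0
```

```bash
cat >> h.py <<'E'
def reds(name,z=.045):
    d=np.load(f"pics/{name}.npz"); c=load(name); im=cv2.cvtColor(d["im"],cv2.COLOR_RGB2HSV)
    m=cv2.inRange(im,(0,150,120),(6,255,255))|cv2.inRange(im,(174,150,120),(179,255,255))
    n,l,st,ce=cv2.connectedComponentsWithStats(m)
    for i in range(1,n):
        if st[i,4]>40: print(name,st[i],pt(c,st[i,0]+(st[i,2]-1)/2,st[i,1]+(st[i,3]-1)/2,z)[:2].round(4))
E
python3 -c "
from h import *
snap('wrist','w3');snap('scene','s3'); print(telemetry.observe()['tool_pos']); reds('w3'); reds('s3')"
```

```text
[ 0.54067072 -0.15994615  0.26706693]
w3 [ 202  161   43   38 1234] [ 0.4742 -0.1542]
w3 [ 309  166   42   38 1143] [ 0.5967 -0.1599]
w3 [201 247  38  26 826] [ 0.4656 -0.2532]
s3 [151 255  10  12  76] [ 0.4617 -0.2657]
s3 [201 269  14  12  94] [ 0.6011 -0.1622]
s3 [129 306  14  15 152] [ 0.5748 -0.4012]
```

View pics/w3.png

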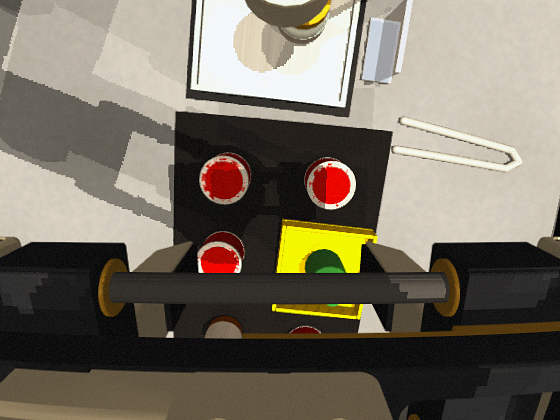

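The bottle stands upright in the crate at (325, 265). Tins A at (224, 180) and C at (330, 185) are clear to grasp, and I'll take C first.

Call:
apply_moves:
  delta_pos:
    - [0.08,0,0]
    - [0.145,0,-0.1]
    - [0.145,0,-0.2]
    - [0.145,0,-0.3]
    - [0.145,0,-0.4]
    - [0.145,0,-0.5]
    - [0.145,0,-0.58]
    - [0.145,0,-0.612]
  dr:
    - [0,0,0]
    - [0,0,0]
    - [0,0,0]
    - [0,0,0]
    - [0,0,0]
    - [0,0,0]
    - [0,0,0]
    - [0,0,0]
  jaw: [0.9,0.9,0.9,0.9,0.9,0.9,0.9,0.9]

```text
time: 11.23
tool_pos: [0.5957, -0.1594, 0.0152]
tool_rot: [-3.133, -0.003, 1.569]
contact_force: [-1.4, 0.5, 0.3]
opening: 0.0824
grip_force: 0.0
```

Call:
apply_moves:
  delta_pos:
    - [0,0,0]
    - [0,0,0]
    - [0,0,0]
    - [0,0,0]
    - [0,0,0]
    - [0,0,0]
    - [0,0,0]
  dr:
    - [0,0,0]
    - [0,0,0]
    - [0,0,0]
    - [0,0,0]
    - [0,0,0]
    - [0,0,0]
    - [0,0,0]
  jaw: [0.5,0.5,0.5,0.5,0.5,0.5,0.5]
  force: 20

```text
time: 11.82
tool_pos: [0.5994, -0.1598, 0.0236]
tool_rot: [3.138, 0.002, 1.571]
contact_force: [1.4, -2.0, 5.6]
opening: 0.0554
grip_force: 20.0
```

Call:
apply_moves:
  delta_pos:
    - [0,0,0.1]
    - [0,0,0.2]
    - [0,0,0.3]
    - [0,0,0.4]
    - [0,0,0.5]
    - [0,0,0.6]
    - [0,0,0.7]
    - [0,0,0.79]
  dr:
    - [0,0,0]
    - [0,0,0]
    - [0,0,0]
    - [0,0,0]
    - [0,0,0]
    - [0,0,0]
    - [0,0,0]
    - [0,0,0]
  jaw: [0.5,0.5,0.5,0.5,0.5,0.5,0.5,0.5]

```text
time: 12.48
tool_pos: [0.5976, -0.1588, 0.3409]
tool_rot: [3.14, 0.0, 1.571]
contact_force: [1.4, -1.2, -1.8]
opening: 0.0556
grip_force: 20.0
```

Call:
apply_moves:
  delta_pos:
    - [-0.03,0.1,0]
    - [-0.06,0.2,0]
    - [-0.08,0.3,0]
    - [-0.1,0.4,0]
    - [-0.1,0.5,0]
    - [-0.08,0.6,0]
    - [-0.06,0.7,0]
    - [-0.03,0.8,0]
  dr:
    - [0,0,0]
    - [0,0,0]
    - [0,0,0]
    - [0,0,0]
    - [0,0,0]
    - [0,0,0]
    - [0,0,0]
    - [0,0,0]
  jaw: [0.5,0.5,0.5,0.5,0.5,0.5,0.5,0.5]

```text
time: 13.15
tool_pos: [0.5852, 0.1629, 0.3385]
tool_rot: [-3.142, -0.0, 1.571]
contact_force: [1.7, -0.7, -0.2]
opening: 0.0555
grip_force: 20.0
```

Call:
apply_moves:
  delta_pos:
    - [0.03,0.1,0]
    - [0.06,0.2,0]
    - [0.071,0.3,0]
    - [0.071,0.339,-0.08]
    - [0.071,0.339,-0.18]
    - [0.071,0.339,-0.28]
    - [0.071,0.339,-0.38]
    - [0.071,0.339,-0.48]
  dr:
    - [0,0,0]
    - [0,0,0]
    - [0,0,0]
    - [0,0,0]
    - [0,0,0]
    - [0,0,0]
    - [0,0,0]
    - [0,0,0]
  jaw: [0.5,0.5,0.5,0.5,0.5,0.5,0.5,0.5]

```text
time: 13.82
tool_pos: [0.6136, 0.2966, 0.144]
tool_rot: [-3.141, 0.0, 1.572]
contact_force: [0.6, 0.3, -1.3]
opening: 0.0556
grip_force: 20.0
```

Call:
apply_moves:
  delta_pos:
    - [0,0,-0.09]
    - [0,0,-0.17]
    - [0,0,-0.22]
    - [0,0,-0.25]
    - [0,0,-0.27]
    - [0,0,-0.28]
    - [0,0,-0.28]
  dr:
    - [0,0,0]
    - [0,0,0]
    - [0,0,0]
    - [0,0,0]
    - [0,0,0]
    - [0,0,0]
    - [0,0,0]
  jaw: [0.5,0.5,0.5,0.5,0.5,0.5,0.5]

```text
time: 14.4
tool_pos: [0.6148, 0.2965, 0.0342]
tool_rot: [3.141, -0.0, 1.571]
contact_force: [-0.3, 0.7, -0.8]
opening: 0.0555
grip_force: 20.0
```

Call:
apply_moves:
  delta_pos:
    - [0,0,-0.008]
    - [0,0,-0.008]
    - [0,0,-0.008]
    - [0,0,-0.008]
    - [0,0,-0.008]
    - [0,0,0.09]
    - [0,0,0.19]
    - [0,0,0.29]
  dr:
    - [0,0,0]
    - [0,0,0]
    - [0,0,0]
    - [0,0,0]
    - [0,0,0]
    - [0,0,0]
    - [0,0,0]
    - [0,0,0]
  jaw: [0.5,0.5,0.75,0.75,0.75,0.75,0.9,0.9]

```text
time: 15.07
tool_pos: [0.6142, 0.2962, 0.1511]
tool_rot: [-3.141, 0.0, 1.571]
contact_force: [1.1, 0.7, 1.5]
opening: 0.078
grip_force: 0.0
```

Call:
apply_moves:
  delta_pos:
    - [0,0,0.1]
    - [0,0,0.2]
    - [0,0,0.3]
    - [0,0,0.4]
    - [0,0,0.47]
    - [-0.03,-0.1,0.47]
    - [-0.06,-0.2,0.47]
    - [-0.1,-0.3,0.47]
  dr:
    - [0,0,0]
    - [0,0,0]
    - [0,0,0]
    - [0,0,0]
    - [0,0,0]
    - [0,0,0]
    - [0,0,0]
    - [0,0,0]
  jaw: [0.9,0.9,0.9,0.9,0.9,0.9,0.9,0.9]

```text
time: 15.73
tool_pos: [0.575, 0.1768, 0.3383]
tool_rot: [3.14, 0.0, 1.572]
contact_force: [1.0, -0.1, -0.7]
opening: 0.0826
grip_force: 0.0
```

Call:
apply_moves:
  delta_pos:
    - [-0.03,-0.1,0]
    - [-0.06,-0.2,0]
    - [-0.1,-0.3,0]
    - [-0.13,-0.4,0]
    - [-0.16,-0.5,0]
    - [-0.19,-0.6,0]
    - [-0.22,-0.7,0]
    - [-0.25,-0.79,-0.05]
  dr:
    - [0,0,0]
    - [0,0,0]
    - [0,0,0]
    - [0,0,0]
    - [0,0,0]
    - [0,0,0]
    - [0,0,0]
    - [0,0,0]
  jaw: [0.9,0.9,0.9,0.9,0.9,0.9,0.9,0.9]

```text
time: 16.4
tool_pos: [0.4763, -0.1384, 0.3228]
tool_rot: [3.134, 0.004, 1.57]
contact_force: [0.3, -0.7, -0.5]
opening: 0.0825
grip_force: 0.0
```

Call:
apply_moves:
  delta_pos:
    - [0,-0.04,-0.1]
    - [0,-0.04,-0.1]
  dr:
    - [0,0,0]
    - [0,0,0]
  jaw: [0.9,0.9]

```text
time: 16.57
tool_pos: [0.4728, -0.1538, 0.2742]
tool_rot: [-3.134, -0.003, 1.566]
contact_force: [-1.0, -0.1, -0.4]
opening: 0.0827
grip_force: 0.0
```

```bash
python3 -c "
from h import *
snap('wrist','w4');snap('scene','s4');snap('side','d4'); print(telemetry.observe()['tool_pos']); reds('w4'); reds('s4');reds('d4')"
```

```text
[ 0.47640379 -0.15143772  0.28034176]
w4 [ 262  164   43   41 1275] [ 0.4748 -0.1553]
w4 [254 246  40  27 814] [ 0.4628 -0.2494]
s4 [318 194  13  12 115] [0.6112 0.2978]
s4 [151 253  14  14 140] [ 0.4625 -0.2589]
s4 [129 306  14  15 152] [ 0.5748 -0.4012]
d4 [324 172  11   6  51] [ 0.4632 -0.2612]
d4 [261 281  14  10  97] [0.6164 0.2884]
```

Call:
apply_moves:
  delta_pos:
    - [0,0,-0.1]
    - [0,0,-0.2]
    - [0,0,-0.3]
    - [0,0,-0.4]
    - [0,0,-0.5]
    - [0,0,-0.58]
    - [0,0,-0.62]
    - [0,0,-0.638]
  dr:
    - [0,0,0]
    - [0,0,0]
    - [0,0,0]
    - [0,0,0]
    - [0,0,0]
    - [0,0,0]
    - [0,0,0]
    - [0,0,0]
  jaw: [0.9,0.9,0.9,0.9,0.9,0.9,0.9,0.9]

```text
time: 17.38
tool_pos: [0.4768, -0.1504, 0.0231]
tool_rot: [-3.141, -0.001, 1.573]
contact_force: [-0.7, 0.6, 0.3]
opening: 0.0825
grip_force: 0.0
```

Call:
apply_moves:
  delta_pos:
    - [0,0,0]
    - [0,0,0]
    - [0,0,0]
    - [0,0,0]
    - [0,0,0]
    - [0,0,0]
    - [0,0,0]
  dr:
    - [0,0,0]
    - [0,0,0]
    - [0,0,0]
    - [0,0,0]
    - [0,0,0]
    - [0,0,0]
    - [0,0,0]
  jaw: [0.5,0.5,0.5,0.5,0.5,0.5,0.5]

```text
time: 17.97
tool_pos: [0.4769, -0.152, 0.0255]
tool_rot: [3.139, 0.001, 1.571]
contact_force: [-0.6, 0.9, 7.8]
opening: 0.0559
grip_force: 20.0
```

Call:
apply_moves:
  delta_pos:
    - [0,0,0.1]
    - [0,0,0.2]
    - [0,0,0.3]
    - [0,0,0.4]
    - [0,0,0.5]
    - [0,0,0.6]
    - [0,0,0.7]
    - [0,0,0.79]
  dr:
    - [0,0,0]
    - [0,0,0]
    - [0,0,0]
    - [0,0,0]
    - [0,0,0]
    - [0,0,0]
    - [0,0,0]
    - [0,0,0]
  jaw: [0.5,0.5,0.5,0.5,0.5,0.5,0.5,0.5]

```text
time: 18.63
tool_pos: [0.4755, -0.1514, 0.3433]
tool_rot: [3.14, 0.001, 1.571]
contact_force: [0.5, -0.6, -2.0]
opening: 0.0554
grip_force: 20.0
```

Call:
apply_moves:
  delta_pos:
    - [0.01,0.1,0]
    - [0.03,0.2,0]
    - [0.04,0.3,0]
    - [0.05,0.4,0]
    - [0.07,0.5,0]
    - [0.08,0.6,0]
    - [0.09,0.7,0]
    - [0.1,0.8,0]
  dr:
    - [0,0,0]
    - [0,0,0]
    - [0,0,0]
    - [0,0,0]
    - [0,0,0]
    - [0,0,0]
    - [0,0,0]
    - [0,0,0]
  jaw: [0.5,0.5,0.5,0.5,0.5,0.5,0.5,0.5]

```text
time: 19.3
tool_pos: [0.5155, 0.1703, 0.3404]
tool_rot: [3.141, 0.0, 1.571]
contact_force: [0.6, 0.5, -1.2]
opening: 0.0552
grip_force: 20.0
```

Call:
apply_moves:
  delta_pos:
    - [0.01,0.1,0]
    - [0.013,0.2,0]
    - [0.013,0.3,0]
    - [0.013,0.345,-0.08]
    - [0.013,0.345,-0.18]
    - [0.013,0.345,-0.28]
    - [0.013,0.345,-0.38]
    - [0.013,0.345,-0.48]
  dr:
    - [0,0,0]
    - [0,0,0]
    - [0,0,0]
    - [0,0,0]
    - [0,0,0]
    - [0,0,0]
    - [0,0,0]
    - [0,0,0]
  jaw: [0.5,0.5,0.5,0.5,0.5,0.5,0.5,0.5]

```text
time: 19.97
tool_pos: [0.5206, 0.3064, 0.1467]
tool_rot: [3.141, -0.0, 1.571]
contact_force: [1.8, 0.6, -1.0]
opening: 0.0561
grip_force: 20.0
```

Call:
apply_moves:
  delta_pos:
    - [0,0,-0.09]
    - [0,0,-0.17]
    - [0,0,-0.22]
    - [0,0,-0.25]
    - [0,0,-0.275]
    - [0,0,-0.285]
    - [0,0,-0.285]
  dr:
    - [0,0,0]
    - [0,0,0]
    - [0,0,0]
    - [0,0,0]
    - [0,0,0]
    - [0,0,0]
    - [0,0,0]
  jaw: [0.5,0.5,0.5,0.5,0.5,0.5,0.5]

```text
time: 20.55
tool_pos: [0.5214, 0.3064, 0.0342]
tool_rot: [3.141, -0.0, 1.571]
contact_force: [-0.4, 0.1, -0.7]
opening: 0.0556
grip_force: 20.0
```

Call:
apply_moves:
  delta_pos:
    - [0,0,-0.007]
    - [0,0,-0.007]
    - [0,0,-0.007]
    - [0,0,-0.007]
    - [0,0,-0.007]
    - [0,0,0.09]
    - [0,0,0.19]
    - [0,0,0.29]
  dr:
    - [0,0,0]
    - [0,0,0]
    - [0,0,0]
    - [0,0,0]
    - [0,0,0]
    - [0,0,0]
    - [0,0,0]
    - [0,0,0]
  jaw: [0.5,0.5,0.72,0.72,0.72,0.72,0.8,0.8]

```text
time: 21.22
tool_pos: [0.5207, 0.3061, 0.1512]
tool_rot: [-3.14, 0.001, 1.571]
contact_force: [1.2, 0.7, 0.0]
opening: 0.0726
grip_force: 0.0
```

Call:
apply_moves:
  delta_pos:
    - [0,0,0.1]
    - [0,0,0.2]
    - [0,0,0.3]
    - [0,0,0.4]
    - [0,0,0.47]
    - [0,-0.1,0.47]
    - [-0.02,-0.2,0.47]
    - [-0.04,-0.3,0.47]
  dr:
    - [0,0,0]
    - [0,0,0]
    - [0,0,0]
    - [0,0,0]
    - [0,0,0]
    - [0,0,0]
    - [0,0,0]
    - [0,0,0]
  jaw: [0.83,0.83,0.83,0.83,0.83,0.83,0.83,0.83]

```text
time: 21.88
tool_pos: [0.5048, 0.1854, 0.3384]
tool_rot: [3.14, 0.0, 1.572]
contact_force: [1.3, -0.5, -0.2]
opening: 0.0765
grip_force: 0.0
```

Call:
apply_moves:
  delta_pos:
    - [-0.01,-0.1,0]
    - [-0.02,-0.2,0]
    - [-0.03,-0.3,0]
    - [-0.04,-0.4,0]
    - [-0.05,-0.5,0]
    - [-0.06,-0.6,0]
    - [-0.07,-0.7,0]
    - [-0.08,-0.8,0]
  dr:
    - [0,0,0]
    - [0,0,0]
    - [0,0,0]
    - [0,0,0]
    - [0,0,0]
    - [0,0,0]
    - [0,0,0]
    - [0,0,0]
  jaw: [0.83,0.83,0.83,0.83,0.83,0.83,0.83,0.83]

```text
time: 22.55
tool_pos: [0.4725, -0.1355, 0.3386]
tool_rot: [3.141, 0.0, 1.571]
contact_force: [0.6, -0.3, -0.7]
opening: 0.0763
grip_force: 0.0
```

Call:
apply_moves:
  delta_pos:
    - [0,-0.1,0]
    - [0,-0.2,-0.05]
    - [0,-0.24,-0.15]
    - [0,-0.24,-0.15]
    - [0,-0.24,-0.15]
  dr:
    - [0,0,0]
    - [0,0,0]
    - [0,0,0]
    - [0,0,0]
    - [0,0,0]
  jaw: [0.83,0.83,0.83,0.83,0.83]

```text
time: 22.97
tool_pos: [0.472, -0.2299, 0.2762]
tool_rot: [-3.138, -0.003, 1.569]
contact_force: [-0.0, 0.2, 0.5]
opening: 0.0764
grip_force: 0.0
```

```bash
python3 -c "
from h import *
snap('wrist','w5');snap('scene','s5');snap('side','d5'); print(telemetry.observe()['tool_pos']); reds('w5'); reds('s5');reds('d5')"
```

```text
[ 0.47400311 -0.2289794   0.28002431]
w5 [ 253  185   40   39 1104] [ 0.4622 -0.2558]
w5 [342 304  30  24 541] [ 0.5718 -0.4071]
s5 [301 175  14  11 102] [0.5156 0.3053]
s5 [318 194  13  12 115] [0.6112 0.2978]
s5 [129 306  14  15 152] [ 0.5748 -0.4012]
d5 [262 281  12  10  94] [0.6164 0.2884]
d5 [294 286  13  10 102] [0.523  0.2961]
```

Call:
apply_moves:
  delta_pos:
    - [-0.02,-0.07,0]
    - [-0.02,-0.07,-0.1]
    - [-0.02,-0.07,-0.2]
    - [-0.02,-0.07,-0.3]
    - [-0.02,-0.07,-0.4]
    - [-0.02,-0.07,-0.5]
    - [-0.02,-0.07,-0.6]
    - [-0.02,-0.07,-0.64]
  dr:
    - [0,0,0]
    - [0,0,0]
    - [0,0,0]
    - [0,0,0]
    - [0,0,0]
    - [0,0,0]
    - [0,0,0]
    - [0,0,0]
  jaw: [0.83,0.83,0.83,0.83,0.83,0.83,0.83,0.83]

```text
time: 23.78
tool_pos: [0.4647, -0.2556, 0.0193]
tool_rot: [-3.139, -0.002, 1.573]
contact_force: [-0.2, 0.1, 0.0]
opening: 0.0758
grip_force: 0.0
```

Call:
apply_moves:
  delta_pos:
    - [0,0,0]
    - [0,0,0]
    - [0,0,0]
    - [0,0,0]
    - [0,0,0]
    - [0,0,0]
    - [0,0,0]
  dr:
    - [0,0,0]
    - [0,0,0]
    - [0,0,0]
    - [0,0,0]
    - [0,0,0]
    - [0,0,0]
    - [0,0,0]
  jaw: [0.5,0.5,0.5,0.5,0.5,0.5,0.5]

```text
time: 24.37
tool_pos: [0.4669, -0.2584, 0.0246]
tool_rot: [3.137, 0.003, 1.571]
contact_force: [0.8, 2.4, 8.0]
opening: 0.0556
grip_force: 20.0
```

Call:
apply_moves:
  delta_pos:
    - [0,0,0.1]
    - [0,0,0.2]
    - [0,0,0.3]
    - [0,0,0.4]
    - [0,0,0.5]
    - [0,0,0.6]
    - [0,0,0.7]
    - [0,0,0.79]
  dr:
    - [0,0,0]
    - [0,0,0]
    - [0,0,0]
    - [0,0,0]
    - [0,0,0]
    - [0,0,0]
    - [0,0,0]
    - [0,0,0]
  jaw: [0.5,0.5,0.5,0.5,0.5,0.5,0.5,0.5]

```text
time: 25.03
tool_pos: [0.4648, -0.2572, 0.3421]
tool_rot: [3.139, 0.002, 1.571]
contact_force: [0.9, -1.2, -1.7]
opening: 0.0557
grip_force: 20.0
```

Call:
apply_moves:
  delta_pos:
    - [0.02,0.1,0]
    - [0.04,0.2,0]
    - [0.06,0.3,0]
    - [0.09,0.4,0]
    - [0.12,0.5,0]
    - [0.15,0.6,0]
    - [0.18,0.7,0]
    - [0.2,0.8,0]
  dr:
    - [0,0,0]
    - [0,0,0]
    - [0,0,0]
    - [0,0,0]
    - [0,0,0]
    - [0,0,0]
    - [0,0,0]
    - [0,0,0]
  jaw: [0.5,0.5,0.5,0.5,0.5,0.5,0.5,0.5]

```text
time: 25.7
tool_pos: [0.5453, 0.0644, 0.3391]
tool_rot: [3.14, 0.0, 1.571]
contact_force: [1.4, -0.3, -2.5]
opening: 0.0557
grip_force: 20.0
```

Call:
apply_moves:
  delta_pos:
    - [0.05,0.09,0]
    - [0.1,0.18,0]
    - [0.15,0.27,0]
    - [0.15,0.353,-0.06]
    - [0.15,0.353,-0.16]
    - [0.15,0.353,-0.26]
    - [0.15,0.353,-0.36]
    - [0.15,0.353,-0.46]
  dr:
    - [0,0,0]
    - [0,0,0]
    - [0,0,0]
    - [0,0,0]
    - [0,0,0]
    - [0,0,0]
    - [0,0,0]
    - [0,0,0]
  jaw: [0.5,0.5,0.5,0.5,0.5,0.5,0.5,0.5]

```text
time: 26.37
tool_pos: [0.6048, 0.204, 0.1534]
tool_rot: [3.14, -0.0, 1.572]
contact_force: [0.7, 0.0, -2.3]
opening: 0.0555
grip_force: 20.0
```

Call:
apply_moves:
  delta_pos:
    - [0,0,-0.1]
    - [0,0,-0.19]
    - [0,0,-0.24]
    - [0,0,-0.27]
    - [0,0,-0.295]
    - [0,0,-0.305]
    - [0,0,-0.305]
  dr:
    - [0,0,0]
    - [0,0,0]
    - [0,0,0]
    - [0,0,0]
    - [0,0,0]
    - [0,0,0]
    - [0,0,0]
  jaw: [0.5,0.5,0.5,0.5,0.5,0.5,0.5]

```text
time: 26.95
tool_pos: [0.6057, 0.2037, 0.0327]
tool_rot: [3.14, -0.0, 1.571]
contact_force: [-0.2, -0.4, -1.3]
opening: 0.0555
grip_force: 20.0
```

Call:
apply_moves:
  delta_pos:
    - [0,0,-0.005]
    - [0,0,-0.005]
    - [0,0,-0.005]
    - [0,0,-0.005]
    - [0,0,-0.005]
    - [0,0,0.09]
    - [0,0,0.19]
    - [0,0,0.29]
  dr:
    - [0,0,0]
    - [0,0,0]
    - [0,0,0]
    - [0,0,0]
    - [0,0,0]
    - [0,0,0]
    - [0,0,0]
    - [0,0,0]
  jaw: [0.5,0.5,0.72,0.72,0.72,0.72,0.8,0.8]

```text
time: 27.62
tool_pos: [0.6047, 0.2034, 0.1491]
tool_rot: [-3.14, 0.0, 1.571]
contact_force: [1.1, -0.6, -0.9]
opening: 0.0721
grip_force: 0.0
```

Call:
apply_moves:
  delta_pos:
    - [0,0,0.1]
    - [0,0,0.2]
    - [0,0,0.3]
    - [0,0,0.4]
    - [0,0,0.47]
    - [0,-0.1,0.47]
    - [-0.02,-0.2,0.47]
    - [-0.04,-0.3,0.47]
  dr:
    - [0,0,0]
    - [0,0,0]
    - [0,0,0]
    - [0,0,0]
    - [0,0,0]
    - [0,0,0.2]
    - [0,0,0.4]
    - [0,0,0.6]
  jaw: [0.83,0.83,0.83,0.83,0.83,0.83,0.83,0.83]

```text
time: 28.28
tool_pos: [0.5889, 0.0828, 0.3366]
tool_rot: [3.14, 0.001, 1.878]
contact_force: [1.0, -0.5, 0.1]
opening: 0.0764
grip_force: 0.0
```

Call:
apply_moves:
  delta_pos:
    - [-0.02,-0.1,0]
    - [-0.03,-0.2,0]
    - [-0.03,-0.3,0]
    - [-0.03,-0.4,0]
    - [-0.03,-0.5,0]
    - [-0.03,-0.6,0]
    - [-0.03,-0.7,0]
    - [-0.03,-0.8,0]
  dr:
    - [0,0,0.15]
    - [0,0,0.3]
    - [0,0,0.45]
    - [0,0,0.6]
    - [0,0,0.75]
    - [0,0,0.9]
    - [0,0,0.96]
    - [0,0,0.96]
  jaw: [0.83,0.83,0.83,0.83,0.83,0.83,0.83,0.83]

```text
time: 28.95
tool_pos: [0.5767, -0.2384, 0.3366]
tool_rot: [3.141, 0.001, 2.353]
contact_force: [0.7, 0.9, 0.2]
opening: 0.0759
grip_force: 0.0
```

Call:
apply_moves:
  delta_pos:
    - [0,-0.1,0]
    - [0,-0.2,0]
    - [0,-0.3,-0.05]
    - [0,-0.36,-0.1]
    - [0,-0.36,-0.15]
    - [0,-0.36,-0.15]
  dr:
    - [0,0,0]
    - [0,0,0]
    - [0,0,0]
    - [0,0,0]
    - [0,0,0]
    - [0,0,0]
  jaw: [0.83,0.83,0.83,0.83,0.83,0.83]

```text
time: 29.45
tool_pos: [0.5752, -0.3813, 0.2704]
tool_rot: [-3.141, -0.009, 2.348]
contact_force: [-0.9, 0.4, -0.6]
opening: 0.0762
grip_force: 0.0
```

```bash
python3 -c "
from h import *
snap('wrist','w6');snap('scene','s6');snap('side','d6'); print(telemetry.observe()['tool_pos'],telemetry.observe()['tool_rot']); reds('w6'); reds('s6');reds('d6')"
```

```text
[ 0.57767556 -0.37987314  0.27773854] [3.14111094e+00 1.62472136e-03 2.35158593e+00]
w6 [ 250  180   38   37 1069] [ 0.5761 -0.4012]
s6 [301 175  14  11 103] [0.5156 0.3053]
s6 [318 194  13  12 115] [0.6112 0.2978]
s6 [294 206  15  12 137] [0.6006 0.2071]
s6 [129 313  13   8  77] [ 0.5834 -0.4078]
d6 [268 258  13  10  99] [0.6085 0.1963]
d6 [262 281  12  10  95] [0.6164 0.2884]
d6 [294 286  13  10 103] [0.523  0.2961]
```

View pics/w6.png

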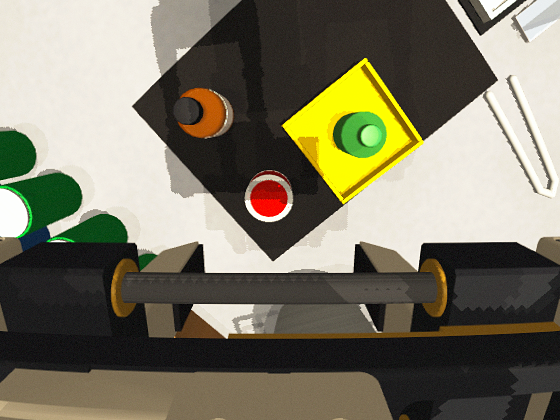

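The tin is at (269, 196) and clear of the crate corner at (343, 203). A pot rim shows at the bottom, near (300, 268), so I'll check the clearance.

```bash
python3 -c "
from h import *
c=load('w6')
for z in(.05,.1,.15): print(z,pt(c,300,268,z)[:2],pt(c,245,290,z)[:2],pt(load('scene0'),133,352,z)[:2])
print(pt(load('scene0'),132,411,0))
print(pt(c,268.5,198,.045))"
```

```text
0.05 [ 0.66352864 -0.43610946] [ 0.63591648 -0.50496621] [ 0.67448516 -0.46455893]
0.1 [ 0.64556808 -0.42262205] [ 0.62159864 -0.48239491] [ 0.69454587 -0.46054819]
0.15 [ 0.62760752 -0.40913464] [ 0.6072808 -0.4598236] [ 0.71460658 -0.45653744]
[ 0.79829995 -0.55438425  0.        ]
[ 0.57610957 -0.40120988  0.045     ]
```

Call:
apply_moves:
  delta_pos:
    - [0,-0.053,0]
    - [0,-0.053,-0.1]
    - [0,-0.053,-0.2]
    - [0,-0.053,-0.3]
    - [0,-0.053,-0.4]
    - [0,-0.053,-0.5]
    - [0,-0.053,-0.6]
    - [0,-0.053,-0.632]
  dr:
    - [0,0,0]
    - [0,0,0]
    - [0,0,0]
    - [0,0,0]
    - [0,0,0]
    - [0,0,0]
    - [0,0,0]
    - [0,0,0]
  jaw: [0.83,0.83,0.83,0.83,0.83,0.83,0.83,0.83]

```text
time: 30.27
tool_pos: [0.5761, -0.3989, 0.0192]
tool_rot: [-3.141, -0.006, 2.352]
contact_force: [-0.6, 0.3, -0.8]
opening: 0.076
grip_force: 0.0
```

Call:
apply_moves:
  delta_pos:
    - [0,0,0]
    - [0,0,0]
    - [0,0,0]
    - [0,0,0]
    - [0,0,0]
    - [0,0,0]
    - [0,0,0]
  dr:
    - [0,0,0]
    - [0,0,0]
    - [0,0,0]
    - [0,0,0]
    - [0,0,0]
    - [0,0,0]
    - [0,0,0]
  jaw: [0.5,0.5,0.5,0.5,0.5,0.5,0.5]

```text
time: 30.85
tool_pos: [0.5792, -0.403, 0.0274]
tool_rot: [3.141, 0.007, 2.351]
contact_force: [0.7, 1.7, 7.0]
opening: 0.0555
grip_force: 20.0
```

Call:
apply_moves:
  delta_pos:
    - [0,0,0.1]
    - [0,0,0.2]
    - [0,0,0.3]
    - [0,0,0.4]
    - [0,0,0.5]
    - [0,0,0.6]
    - [0,0,0.7]
    - [0,0,0.79]
  dr:
    - [0,0,0]
    - [0,0,0]
    - [0,0,0]
    - [0,0,0]
    - [0,0,0]
    - [0,0,0]
    - [0,0,0]
    - [0,0,0]
  jaw: [0.5,0.5,0.5,0.5,0.5,0.5,0.5,0.5]

```text
time: 31.52
tool_pos: [0.5767, -0.4013, 0.3443]
tool_rot: [3.141, 0.004, 2.351]
contact_force: [-0.4, 0.6, -1.4]
opening: 0.0554
grip_force: 20.0
```

Call:
apply_moves:
  delta_pos:
    - [-0.01,0.1,0]
    - [-0.02,0.2,0]
    - [-0.03,0.3,0]
    - [-0.05,0.4,0]
    - [-0.07,0.5,0]
    - [-0.09,0.6,0]
    - [-0.11,0.7,0]
    - [-0.13,0.8,0]
  dr:
    - [0,0,-0.1]
    - [0,0,-0.25]
    - [0,0,-0.4]
    - [0,0,-0.55]
    - [0,0,-0.7]
    - [0,0,-0.8]
    - [0,0,-0.9]
    - [0,0,-1]
  jaw: [0.5,0.5,0.5,0.5,0.5,0.5,0.5,0.5]

```text
time: 32.18
tool_pos: [0.5242, -0.0798, 0.3409]
tool_rot: [3.139, 0.001, 1.848]
contact_force: [1.6, 0.0, -1.0]
opening: 0.0557
grip_force: 20.0
```

Call:
apply_moves:
  delta_pos:
    - [0,0.1,0]
    - [0,0.2,0]
    - [-0.01,0.3,0]
    - [-0.01,0.4,0]
    - [-0.02,0.5,0]
    - [-0.033,0.6,0]
    - [-0.033,0.7,0]
    - [-0.033,0.736,-0.08]
  dr:
    - [0,0,-0.1]
    - [0,0,-0.2]
    - [0,0,-0.3]
    - [0,0,-0.4]
    - [0,0,-0.5]
    - [0,0,-0.56]
    - [0,0,-0.56]
    - [0,0,-0.56]
  jaw: [0.5,0.5,0.5,0.5,0.5,0.5,0.5,0.5]

```text
time: 32.85
tool_pos: [0.5135, 0.2182, 0.3144]
tool_rot: [3.127, -0.006, 1.574]
contact_force: [-0.2, -0.7, -0.5]
opening: 0.0556
grip_force: 20.0
```

Call:
apply_moves:
  delta_pos:
    - [0,0,-0.1]
    - [0,0,-0.2]
    - [0,0,-0.3]
    - [0,0,-0.4]
    - [0,0,-0.5]
    - [0,0,-0.58]
    - [0,0,-0.64]
    - [0,0,-0.66]
  dr:
    - [0,0,0]
    - [0,0,0]
    - [0,0,0]
    - [0,0,0]
    - [0,0,0]
    - [0,0,0]
    - [0,0,0]
    - [0,0,0]
  jaw: [0.5,0.5,0.5,0.5,0.5,0.5,0.5,0.5]

```text
time: 33.52
tool_pos: [0.5103, 0.2122, 0.0408]
tool_rot: [-3.137, 0.001, 1.571]
contact_force: [-0.9, -0.6, -1.6]
opening: 0.0552
grip_force: 20.0
```

Call:
apply_moves:
  delta_pos:
    - [0,0,-0.01]
    - [0,0,-0.02]
    - [0,0,-0.024]
    - [0,0,-0.024]
  dr:
    - [0,0,0]
    - [0,0,0]
    - [0,0,0]
    - [0,0,0]
  jaw: [0.5,0.5,0.5,0.5]

```text
time: 33.85
tool_pos: [0.513, 0.213, 0.0351]
tool_rot: [3.139, -0.001, 1.571]
contact_force: [-0.0, -0.2, -0.6]
opening: 0.0553
grip_force: 20.0
```

Call:
apply_moves:
  delta_pos:
    - [0,0,0]
    - [0,0,0]
    - [0,0,0]
    - [0,0,0.1]
    - [0,0,0.2]
    - [0,0,0.3]
    - [0,0,0.4]
    - [0,0,0.5]
  dr:
    - [0,0,0]
    - [0,0,0]
    - [0,0,0]
    - [0,0,0]
    - [0,0,0]
    - [0,0,0]
    - [0,0,0]
    - [0,0,0]
  jaw: [0.72,0.72,0.72,0.72,0.72,0.8,0.8,0.8]

```text
time: 34.52
tool_pos: [0.5117, 0.2127, 0.2363]
tool_rot: [3.141, -0.0, 1.571]
contact_force: [0.3, -0.4, 0.4]
opening: 0.0733
grip_force: 0.0
```

Call:
apply_moves:
  delta_pos:
    - [0.05,0.05,0.1]
    - [0.1,0.1,0.2]
    - [0.1,0.1,0.27]
    - [0.1,0.1,0.27]
  dr:
    - [0,0,0]
    - [0,0,0]
    - [0,0,0]
    - [0,0,0]
  jaw: [0.8,0.8,0.8,0.8]

```text
time: 34.85
tool_pos: [0.5549, 0.2547, 0.3505]
tool_rot: [3.127, -0.005, 1.572]
contact_force: [0.7, 0.5, 1.8]
opening: 0.0738
grip_force: 0.0
```

```bash
python3 -c "
from h import *
snap('wrist','w7');snap('scene','s7'); print(telemetry.observe()['tool_pos']); reds('w7',.052);reds('s7',.045)
a=cv2.imread('pics/w7.png');b=cv2.imread('pics/s7.png')[140:320,90:360]
cv2.imwrite('pics/v7.png',cv2.vconcat([cv2.resize(a[:240,100:460],(480,320)),cv2.resize(b,(480,280))]))"
```

```text
[0.55257948 0.2531675  0.3435239 ]
w7 [235 122  33  33 843] [0.5209 0.3038]
w7 [302 127  37  37 862] [0.6134 0.2946]
w7 [228 188  34  30 761] [0.5101 0.2155]
w7 [294 193  36  35 881] [0.604  0.2044]
s7 [301 175  14  11 105] [0.5156 0.3053]
s7 [318 194  13  12 115] [0.6112 0.2978]
s7 [294 207  15  11 105] [0.6021 0.2058]
```

View pics/v7.png

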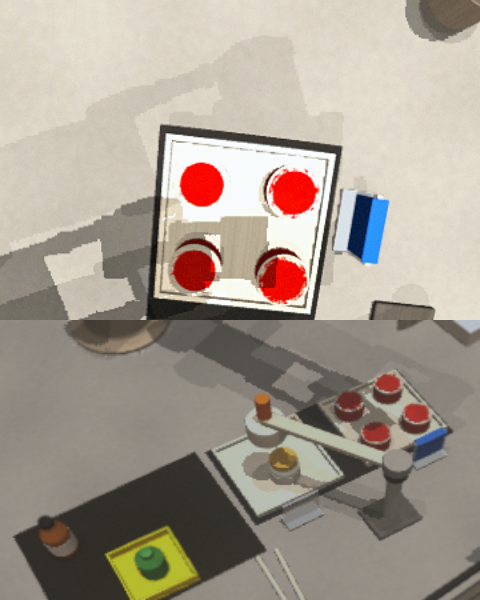

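All four tins stand in the tray around (240, 230) and the bottle stands in the crate. Next I'll swing the scanner back.

Call:
apply_moves:
  delta_pos:
    - [0,-0.1,0]
    - [0,-0.2,0]
    - [0,-0.3,0]
    - [-0.01,-0.4,0]
    - [-0.016,-0.5,0]
    - [-0.016,-0.58,0]
    - [-0.016,-0.611,0]
    - [-0.016,-0.611,0]
  dr:
    - [0,0,0]
    - [0,0,0]
    - [0,0,0]
    - [0,0,0]
    - [0,0,0]
    - [0,0,0]
    - [0,0,0]
    - [0,0,0]
  jaw: [0.8,0.8,0.8,0.8,0.8,0.8,0.8,0.8]

```text
time: 35.62
tool_pos: [0.5448, 0.0056, 0.3405]
tool_rot: [-3.139, 0.0, 1.566]
contact_force: [-0.1, -0.7, 0.6]
opening: 0.0738
grip_force: 0.0
```

```bash
python3 - <<'E'
from h import *
snap('wrist','w8');print(telemetry.observe()['tool_pos']); d=np.load('pics/w8.npz')['im'];c=load('w8')
m=cv2.inRange(cv2.cvtColor(d,cv2.COLOR_RGB2HSV),(4,150,80),(16,255,255))
n,l,st,ce=cv2.connectedComponentsWithStats(m)
for i in range(1,n):
    if st[i,4]>150: print(st[i],pt(c,st[i,0]+st[i,2]/2,st[i,1]+st[i,3]-18,.28))
print(px(c,[.545,.007,.28]))
E
```

```text
[0.54501844 0.00747012 0.34065486]
[ 261  185   35   49 1310] [0.54343411 0.0121304  0.28      ]
[280.84372253 223.25850082]
```

Call:
apply_moves:
  delta_pos:
    - [0,0,-0.08]
    - [0,0,-0.16]
    - [0,0,-0.24]
    - [0,0,-0.268]
    - [0,0,-0.268]
    - [0,0,-0.268]
    - [0,0,-0.268]
    - [0,0,-0.268]
  dr:
    - [0,0,0]
    - [0,0,0]
    - [0,0,0]
    - [0,0,0]
    - [0,0,0]
    - [0,0,0]
    - [0,0,0]
    - [0,0,0]
  jaw: [0.8,0.8,0.8,0.8,0.8,0.1,0.1,0.1]
  force: 25

```text
time: 36.33
tool_pos: [0.5464, 0.0089, 0.236]
tool_rot: [3.139, 0.0, 1.572]
contact_force: [1.4, -0.4, 0.1]
opening: 0.0581
grip_force: 0.0
```

Call:
apply_moves:
  delta_pos:
    - [0,0,0]
    - [0,0,0]
    - [0,0,0]
    - [0,0,0]
    - [0,0,0]
    - [0,0,0]
    - [0,0,0]
    - [0,0,0]
  dr:
    - [0,0,0]
    - [0,0,0]
    - [0,0,0]
    - [0,0,0]
    - [0,0,0]
    - [0,0,0]
    - [0,0,0]
    - [0,0,0]
  jaw: [0.1,0.1,0.1,0.1,0.1,0.1,0.1,0.1]

```text
time: 37.0
tool_pos: [0.5443, 0.008, 0.2346]
tool_rot: [-3.139, 0.001, 1.571]
contact_force: [-5.7, -1.1, 2.6]
opening: 0.0238
grip_force: 25.0
```

Call:
apply_moves:
  delta_pos:
    - [-0.02,0.04,0]
    - [-0.036,0.082,0]
    - [-0.048,0.124,0]
    - [-0.058,0.168,0]
    - [-0.064,0.212,0]
    - [-0.067,0.256,0]
    - [-0.067,0.301,0]
    - [-0.063,0.345,0]
  dr:
    - [0,0,0]
    - [0,0,0]
    - [0,0,0]
    - [0,0,0]
    - [0,0,0]
    - [0,0,0]
    - [0,0,0]
    - [0,0,0]
  jaw: [0.1,0.1,0.1,0.1,0.1,0.1,0.1,0.1]

```text
time: 37.67
tool_pos: [0.5197, 0.1458, 0.2346]
tool_rot: [-3.14, 0.002, 1.569]
contact_force: [-1.2, -6.1, 1.4]
opening: 0.0235
grip_force: 25.0
```

Call:
apply_moves:
  delta_pos:
    - [0.007,0.044,0]
    - [0.017,0.087,0]
    - [0.031,0.13,0]
    - [0.047,0.171,0]
    - [0.067,0.211,0]
    - [0.09,0.249,0]
    - [0.102,0.267,0]
    - [0.102,0.267,0]
  dr:
    - [0,0,0]
    - [0,0,0]
    - [0,0,0]
    - [0,0,0]
    - [0,0,0]
    - [0,0,0]
    - [0,0,0]
    - [0,0,0]
  jaw: [0.1,0.1,0.1,0.1,0.1,0.1,0.1,0.1]

```text
time: 38.33
tool_pos: [0.5577, 0.2576, 0.2346]
tool_rot: [-3.134, -0.005, 1.574]
contact_force: [-14.7, 13.0, 6.6]
opening: 0.0233
grip_force: 25.0
```

Call:
apply_moves:
  delta_pos:
    - [0,0,0]
    - [0,0,0]
    - [0,0,0]
    - [0,0,0]
    - [0,0,0.1]
    - [0,0,0.2]
    - [0,0,0.3]
    - [0,0,0.3]
  dr:
    - [0,0,0]
    - [0,0,0]
    - [0,0,0]
    - [0,0,0]
    - [0,0,0]
    - [0,0,0]
    - [0,0,0]
    - [0,0,0]
  jaw: [0.1,0.1,0.7,0.7,0.7,0.7,0.7,0.7]

```text
time: 39.0
tool_pos: [0.5635, 0.2534, 0.3637]
tool_rot: [3.127, -0.004, 1.57]
contact_force: [0.1, 1.1, 1.2]
opening: 0.0589
grip_force: 0.0
```

Call:
apply_moves:
  delta_pos:
    - [0,-0.1,0]
    - [0,-0.2,0]
    - [0,-0.3,0]
    - [0,-0.4,0]
    - [0,-0.5,0]
    - [0,-0.6,0]
    - [0,-0.6,0]
    - [0,-0.6,0]
  dr:
    - [0,0,0]
    - [0,0,0]
    - [0,0,0]
    - [0,0,0]
    - [0,0,0]
    - [0,0,0]
    - [0,0,0]
    - [0,0,0]
  jaw: [0.7,0.7,0.7,0.7,0.7,0.7,0.7,0.7]

```text
time: 39.67
tool_pos: [0.5614, 0.0107, 0.3543]
tool_rot: [3.141, 0.0, 1.566]
contact_force: [0.1, -0.1, 0.7]
opening: 0.0643
grip_force: 0.0
```

```bash
python3 -c "
from h import *
snap('scene','s9');snap('side','d9'); print(telemetry.observe()['tool_pos'])
a=cv2.imread('pics/s9.png')[140:330,90:370];b=cv2.imread('pics/d9.png')[130:330,210:370]
cv2.imwrite('pics/v9.png',cv2.hconcat([cv2.resize(a,(480,326)),cv2.resize(b,(261,326))]))"
```

```text
[0.56133805 0.01343508 0.35440683]
```

View pics/v9.png

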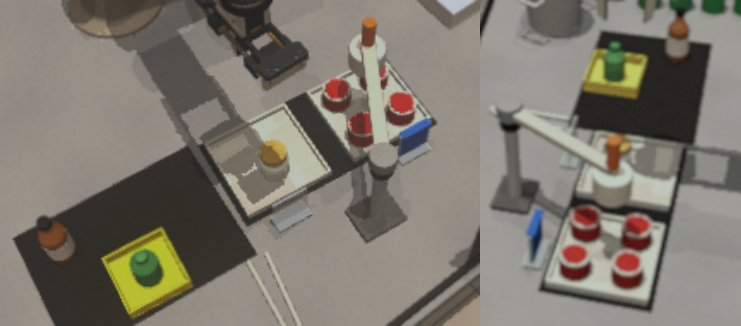

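The scanner is back over the left tray: in the original frames its knob is at about (305, 153) in scene and (292, 216) in side, which matches the centred position I measured at the start. All four tins and the bottle stand upright, and the robot is clear of everything.

```bash
python3 -c "
from h import *
from scipy.optimize import least_squares
a=load('s9');b=load('d9')
print(least_squares(lambda X:np.r_[px(a,X)-(305.3,152.5),px(b,X)-(292,215.5)],[.55,.2,.28]).x)
print(job.hand_in())"
```

```text
[0.55662967 0.24706976 0.27988738]
the job is handed in; nothing more can be done
None
```

The job is handed in: the bottle stands in the yellow crate, all four tins stand in the blue-card (left) tray, and the scanner head is back over that tray, about 10 mm off centre by the cameras (limit 30 mm); the hand-in gave no verdict.

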